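# Unlock the wardrobe organiser with the key from the fallen key block

### The arm

A 6-joint arm with a two-finger parallel gripper is mounted at the origin on the work surface. World frame = base frame: x ahead of the robot, y to its left, z up, the work surface at z = 0. Lengths are in mm, angles in rad, forces in N, time in s.
With the tool pointing down it reaches from about 350 to 975 mm from the base axis. Payload 7.1 kg.
Tool frame: the origin (TCP) lies between the finger pads; the fingertips stand 17 mm ahead of it and the grasp point (between the pads) lies 2 mm behind it; z points along the fingers, y is the line along which they close (so a half turn about z gives the same grasp; the last joint's range is limited). The gripper opens to 88 mm and grips with 3 to 60 N. Pads are 20 mm wide; open, the fingers measure 115 mm over their backs; the gripper's body (75 mm by 178 mm) begins 61 mm behind the grasp point.
Start: joints at [-1.248, 0.423, 1.63, -0, 1.089, -0.019], TCP at [209.507, -588.822, 239.675] pointing down, gripper open.
Joint ranges: [-3, 3], [-0.9, 2.11], [0.09, 2.58], [-1.31, 4.45], [0.11, 2.69], [-2.54, 2.54]. Speed limits (rad/s): [2.39, 2.39, 3.01, 3.14, 3.14, 3.14].

### API

Orientations are given as a unit quaternion [x, y, z, w].
In Python, from rig import status, cams, close_job gives the robot as it stands. The module is installed in compiled form; this text tells all that it offers.
- The arm moves only by the shell command python3 -m creep 'ROWS'. ROWS is JSON, a list of rows, each a list of 7 numbers: the turn, a rotation vector about the tool's x, y, z in degrees, then the shift along the tool's x, y, z in mm, then the finger opening in mm, from 0 to 87.8. In form: [[rx, ry, rz, tx, ty, tz, jaw], ...]. A call has 1 to 12 rows; each row is the pose to reach, as a shift and turn from the pose commanded when the call began, along the tool's axes at that moment; what a row does not reach only later rows make up. A row lasts 1/8 s, in which the tool goes at most 62.5 mm and 10.7 degrees, less where a joint would pass 70% of its speed; a pose out of reach is approached as far as the arm can. A call with a gripper value outside its range is refused whole. The fingers move at their own pace and stop on an object; the grip force is fixed at half the most. Time passes only in rows, so rows that repeat a pose let the fingers close. It gives the time, the measured TCP pose, the force, the opening and the grip force at its end, in the units of the state.
- status.get_state(): the state, without advancing time (a new reading comes with each control period).
- cams.camera(name): name is "scene" or "top" or "wrist"; returns a dict with "pixels" (480x640x3 uint8, red, green, blue), "intrinsics" (3x3 intrinsics, pixels), "extrinsics" (4x4, takes a point from camera to world coordinates). Camera axes: x right, y up, looking along -z (the intrinsics and any distortion apply to the point x, -y, -z); pixel columns grow to the right and rows downward; lengths in mm; the calibration is good to about 2 mm. A picture is of the moment at which its call begins. There is no depth.
- close_job(): hands the job in; it is judged then, once.
The state is a dict: "t": time; "joint_pos": joint angles; "joint_velocities": joint speeds; "tau": joint torques, N m; "eef_pos": TCP position; "orientation": TCP orientation; "contact_force": force on the tool from outside, world axes, zero at the start; "ft_torque": the same for the moment, N m; "grip_width": opening from 0.0 (shut) to 1.0 (fully open); "finger_force": force on a finger pad.
Only numpy, scipy, OpenCV 4.12 (cv2) and the standard library are available. Lean on these libraries where they do the work, as an engineer would, in place of code of your own. Each camera call takes 0.05 s, during which the arm holds its last target. There are 200 camera calls.

### The job

The little wooden key block has fallen over on the wardrobe shelf: stand it upright on the shelf again and let go of it. Then draw the key out of it, push it fully home, past the sticky pins, in the lock on top of the clear organiser, and turn it a quarter turn clockwise (seen from above). Finish while still gripping the key and holding the lock turned against its spring; leave the block standing and the egg and the pegs where they are.

Things in the scene. Friction and masses are not known exactly. Their poses are not given: they have to be found in the camera images.
- block: Plain wooden key block, 46 x 46 mm square, 60 mm tall, about 250 g, lying on one side at the start, key in its top. Origin: centre of its underside; z points from underside to top (level at the start, up when righted), y straight down at the start, x level. Slot in the top's middle: 16.5 mm (x) by 6.5 mm (y), 34 mm deep; the key sits loose and may spill if tipped top down.
- key: Sturdy key, 68 mm, 40 g: steel blade 14 mm (x) by 4 mm (y) by 30 mm long, rounded edges and tip; black plastic head 26 mm (x) by 10 mm (y) by 38 mm long, its lower end is the shoulder that stops the key. Origin: blade tip; z from tip to head. Alike after a half turn about z. In the block its axes are about parallel to the block's, tip about 30 mm above the underside.
- key_head (a point): Centre of the key's black head, 49 mm from the blade's tip along the key; axes as the key's.
- keyway (a point): Mouth of the keyway, centre of the brass lock face, 122 mm above the shelf; round steel collar (50 mm across, 2 mm lower) about it. z up; turns with the lock. Slot 15.5 mm (x) by 5.5 mm (y), 32 mm deep. Two sticky spring pins, 11 and 20 mm down, press the blade's narrow edges: each needs a push of 5 to 12 N or a wiggle to pass. Key home: shoulder on the lock face, tip 30 mm down.
- plug (a joint): Angle of the lock, rad: 0 at rest, growing clockwise seen from above, stop at 1.62. A spring turns it back (about 0.02 N m at 0, 0.1 N m at a quarter turn), so it returns if let go. The key has about 0.1 rad of play in the slot.
- organiser: Clear plastic organiser box with a closed flip-top lid, fixed: 186 mm (its x) by 246 mm (its y), lid top 100 mm above the shelf, hinges on its +x side. The lock stands in the lid, 45 mm from the centre to -x. Origin: centre of its underside.
- egg: White ceramic egg ornament, standing, 56 mm across, 69 mm tall; origin: centre of its underside. Leave alone.
- peg0: Green plastic clothes peg, lying, 75 x 15 x 10 mm; origin: centre of its underside. Leave alone.
- peg1: Another green clothes peg, the same. Leave alone.

How it is judged:
By the outcome, as a careful person would: the job done as asked, in the order asked, and still so for the second after the job is handed in, while the arm keeps its last pose, push and grip.
It also fails if it takes over 67 s, if anything falls off the work surface, if the arm or the gripper's body presses on something with over 40 N, if the wrist force passes 120 N, or if a joint passes its speed limit or range.

## Working session

There is one attempt and no reset: what is moved stays moved. The work goes in short steps, Python scripts to look and compute and a shell command to move; the robot and the scene stay as the last step left them, time stands still between calls to the robot, and variables do not carry over. Pictures are saved under pics/ and viewed, at most 10 in all, crops included, and the job is handed in when it is done.

```bash
mkdir -p pics; python3 - <<'E'
from rig import status,cams
import cv2,numpy as np
s=status.get_state(); print(s)
for n in("scene","top","wrist"):
    c=cams.camera(n); np.savez(f"{n}.npz",**{k:c[k] for k in("pixels","intrinsics","extrinsics")})
    cv2.imwrite(f"pics/{n}0.png",c["pixels"][:,:,::-1]); print(n,c.keys(),np.round(c["intrinsics"],1).tolist(),np.round(c["extrinsics"],3).tolist())
E
```

```text
{'t': 0.0, 'joint_pos': array([-1.24800163e+00,  4.23839708e-01,  1.63068267e+00,  7.90346546e-06,
        1.08859816e+00, -1.90036283e-02]), 'joint_velocities': array([-0.00064636,  0.00055121,  0.00158763,  0.00173505,  0.00211032,
       -0.00024755]), 'tau': array([-1.54664940e-03, -5.44627082e+01, -2.73670185e+01,  6.43603038e-02,
        2.29661143e-02, -1.37086245e-04]), 'eef_pos': array([ 209.34505077, -588.3360452 ,  238.90526397]), 'orientation': array([ 9.85432271e-01,  1.70066622e-01, -1.12134826e-04, -7.55679466e-04]), 'contact_force': array([-0.65641249, -0.52454924, -0.85121929]), 'ft_torque': array([0.02307809, 0.05384395, 0.02089061]), 'finger_force': 0.0, 'grip_width': 0.9992554587438864}
scene dict_keys(['pixels', 'intrinsics', 'extrinsics']) [[445.4, 0.0, 318.6], [0.0, 445.4, 236.0], [0.0, 0.0, 1.0]] [[0.282, -0.61, 0.74, 1034.535], [0.959, 0.184, -0.214, -172.17], [-0.006, 0.77, 0.637, 515.096], [0.0, 0.0, 0.0, 1.0]]
top dict_keys(['pixels', 'intrinsics', 'extrinsics']) [[468.8, 0.0, 321.3], [0.0, 468.8, 238.7], [0.0, 0.0, 1.0]] [[-0.016, 0.996, -0.087, 486.169], [-1.0, -0.013, 0.028, -47.619], [0.027, 0.088, 0.996, 844.358], [0.0, 0.0, 0.0, 1.0]]
wrist dict_keys(['pixels', 'intrinsics', 'extrinsics']) [[403.2, 0.0, 324.8], [0.0, 403.2, 236.0], [0.0, 0.0, 1.0]] [[0.335, 0.903, 0.268, 282.974], [-0.942, 0.322, 0.093, -561.744], [-0.002, -0.283, 0.959, 384.523], [0.0, 0.0, 0.0, 1.0]]
```

View pics/scene0.png

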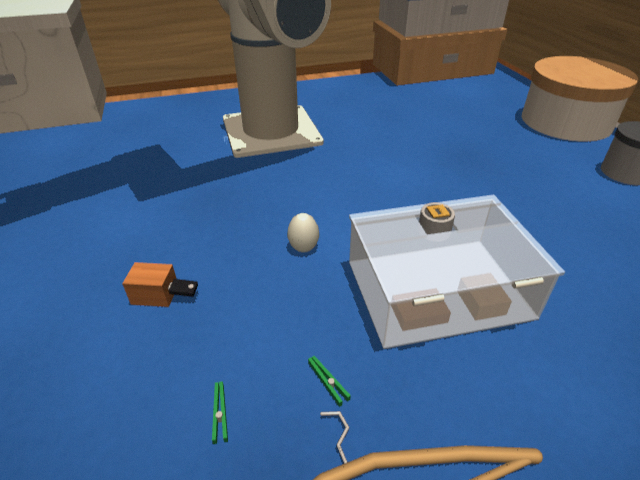

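View pics/top0.png

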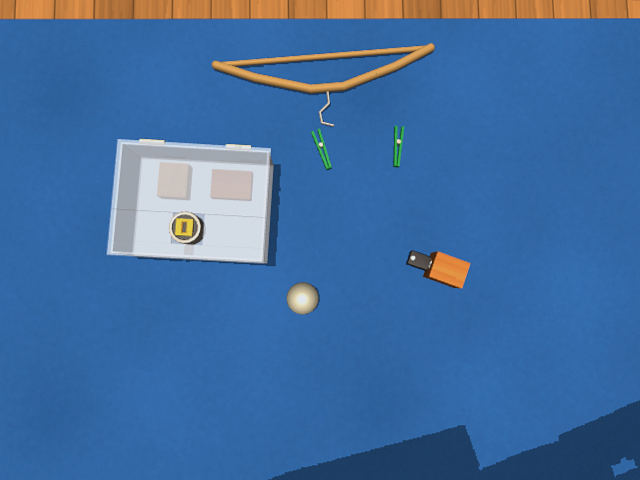

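The scene view shows the block lying at (150,284) with its key to the right at (184,288), and the lock at (438,213). In the top view the block is at (450,270), the key head at (419,260), the lock at (185,228), the egg at (303,298), and the pegs at (321,149) and (398,146).

```bash
python3 - <<'E'
import cv2,numpy as np
t=np.load("top.npz")["pixels"][:,:,::-1]; s=np.load("scene.npz")["pixels"][:,:,::-1]
f=lambda im,x,y,w,h,k:cv2.resize(im[y:y+h,x:x+w],(w*k,h*k),interpolation=cv2.INTER_CUBIC)
a=f(t,400,240,80,60,5);b=f(t,145,198,80,60,5);c=f(s,120,255,80,60,5);d=f(s,398,190,80,60,5)
cv2.imwrite("pics/c1.png",np.vstack([np.hstack([a,b]),np.hstack([c,d])]))
E
```

```text
(no output)
```

View pics/c1.png

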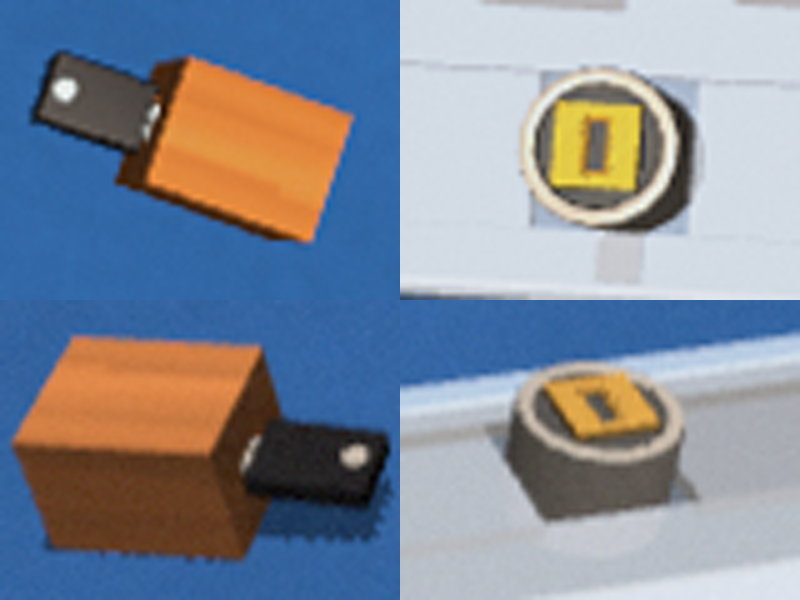

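The enlarged crops give the block's upper-face corners in the top view at about (438,251), (471,263), (462,288) and (430,277), and the brass face centred at about (184.6,226.8). Its slot runs along image rows.

```bash
cat > h.py <<'E'
import numpy as np,cv2
from scipy.spatial.transform import Rotation as R
def ray(c,p):
    K,E=np.array(c["intrinsics"]),np.array(c["extrinsics"])
    d=np.linalg.inv(K)@[p[0],p[1],1]; d=E[:3,:3]@[d[0],-d[1],-d[2]]
    return E[:3,3],d
def atz(c,p,z):
    o,d=ray(c,p); return o+d*(z-o[2])/d[2]
def proj(c,X):
    K,E=np.array(c["intrinsics"]),np.array(c["extrinsics"])
    q=E[:3,:3].T@(np.array(X)-E[:3,3]); q=K@[q[0],-q[1],-q[2]]; return q[:2]/q[2]
def tri(rs):
    A=0;b=0
    for o,d in rs:
        d=d/np.linalg.norm(d);P=np.eye(3)-np.outer(d,d);A=A+P;b=b+P@o
    return np.linalg.solve(A,b)
def delta(T,Rt,target,Rtarget=None):
    "shift (tool axes) and rotvec deg from pose (T,Rt) to target"
    s=Rt.T@(np.array(target)-T); v=(R.from_matrix(Rt.T@Rtarget).as_rotvec(degrees=True) if Rtarget is not None else None); return np.round(s,1),v
E
python3 - <<'E'
from h import *
t=np.load("top.npz");s=np.load("scene.npz")
c=[atz(t,p,46) for p in[(438,251.4),(470.6,263.4),(462.4,288.2),(429.6,277)]]
print("block top",np.round(c,1).tolist(),"sides",[round(np.linalg.norm(c[i]-c[i-1]),1) for i in range(4)],"ctr",np.mean(c,0).round(1))
# scene same 4 corners
cs=[(120+x/5,255+(y-300)/5) for x,y in[(262,346),(70,336),(13,443),(213,457)]]
d=[atz(s,p,46) for p in cs]; print("scene",np.round(d,1).tolist(),[round(np.linalg.norm(d[i]-d[i-1]),1) for i in range(4)],np.mean(d,0).round(1))
h=[(400+x/5,240+y/5) for x,y in[(62,52),(35,122),(140,150)]]
print("head z28",np.round([atz(t,p,28) for p in h],1).tolist())
b=[(145+x/5,198+y/5) for x,y in[(157,100),(242,102),(240,188),(154,186)]]
b=[atz(t,p,122) for p in b];print("brass",np.round(b,1).tolist(),np.mean(b,0).round(1),[round(np.linalg.norm(b[i]-b[i-1]),1) for i in range(4)])
print("slot top",atz(t,(145+197/5,198+145/5),122),"slot scene",atz(s,(398+202/5,190+105/5),122), tri([ray(t,(184.4,227)),ray(s,(438.4,211))]))
box=[(119,140),(270,149),(269,264),(108,254)]
print("lid",np.round([atz(t,p,100) for p in box],1).tolist())
print("egg",atz(t,(303,298),35)); print("pegs",atz(t,(321,149),5),atz(t,(398,146),5))
E
```

```text
block top [[531.8, -270.4, 46.0], [510.3, -326.0, 46.0], [468.2, -310.0, 46.0], [488.2, -254.3, 46.0]] sides [np.float64(46.5), np.float64(59.6), np.float64(45.0), np.float64(59.2)] ctr [ 499.6 -290.2   46. ]
scene [[490.1, -249.7, 46.0], [468.3, -306.6, 46.0], [511.8, -321.5, 46.0], [534.7, -265.2, 46.0]] [np.float64(47.2), np.float64(61.0), np.float64(46.1), np.float64(60.7)] [ 501.2 -285.8   46. ]
head z28 [[535.2, -230.3, 28.0], [510.8, -220.0, 28.0], [500.5, -256.6, 28.0]]
brass [[584.6, 154.8, 122.0], [583.7, 128.7, 122.0], [557.1, 129.1, 122.0], [558.0, 155.4, 122.0]] [570.9 142.  122. ] [np.float64(26.6), np.float64(26.0), np.float64(26.6), np.float64(26.3)]
slot top [570.53211144 142.38151955 122.        ] slot scene [573.70881692 145.67233437 122.        ] [571.56940598 144.80281616 120.26314378]
lid [[715.0, 253.8, 100.0], [698.3, 12.0, 100.0], [512.5, 14.7, 100.0], [531.9, 266.9, 100.0]]
egg [455.75017298 -37.56635415  35.        ]
pegs [724.62710054 -73.40956601   5.        ] [ 729.11652521 -215.10192206    5.        ]
```

```bash
cat >> h.py <<'E'
zb=np.array([np.cos(np.radians(69)),np.sin(np.radians(69)),0]);up=np.array([0,0,1.]);xb=np.cross(up,-zb)*-1
xb=np.cross(zb,up)
def frame(y,z): return np.stack([np.cross(y,z),y,z],1)
def plan(grasp,Rt,T=None,R0=None):
    from rig import status
    s=status.get_state()
    T=s["eef_pos"] if T is None else np.array(T); R0=R.from_quat(s["orientation"]).as_matrix() if R0 is None else R0
    tcp=np.array(grasp)+2*Rt[:,2]
    print("rot",np.round(R.from_matrix(R0.T@Rt).as_rotvec(degrees=True),1),"shift",np.round(R0.T@(tcp-T),1),"tcp",np.round(tcp,1))
E
python3 - <<'E'
from h import *
Rg=frame(xb,-.7071*zb-.7071*up)
G=np.array([501,-286,28.])
plan(G-110*Rg[:,2],Rg)
E
```

```text
rot [-19.4 -42.1 -46.8] shift [ 425.8 -245.1  135. ] tcp [ 528.4 -214.7  104.4]
```

```bash
python3 -m creep '[[-2,-4,-5,45,-25,0,87.8],[-4,-9,-10,95,-55,0,87.8],[-7,-15,-16,145,-85,10,87.8],[-9,-20,-22,195,-112,20,87.8],[-12,-25,-28,245,-140,30,87.8],[-14,-30,-34,295,-170,40,87.8],[-17,-36,-40,345,-200,60,87.8],[-19.4,-42.1,-46.8,395,-227,85,87.8],[-19.4,-42.1,-46.8,425.8,-245.1,110,87.8],[-19.4,-42.1,-46.8,425.8,-245.1,135,87.8],[-19.4,-42.1,-46.8,425.8,-245.1,135,87.8]]'; python3 - <<'E'
from h import *
from rig import cams,status
print(status.get_state()["joint_pos"])
Rg=frame(xb,-.7071*zb-.7071*up)
plan(np.array([501,-286,28.]),Rg)
c=cams.camera("wrist"); np.savez("w1.npz",**{k:c[k] for k in("pixels","intrinsics","extrinsics")}); cv2.imwrite("pics/w1.png",c["pixels"][:,:,::-1])
E
```

```text
t: 1.52
eef_pos: [527.5, -214.5, 102.9]
orientation: [0.76, 0.524, -0.317, 0.216]
contact_force: [0.7, 0.5, -0.3]
grip_width: 0.999
finger_force: 0.0
[-0.05518028  0.70817094  1.77308219 -0.83804503  1.13294519  0.86556999]
rot [-0.1  0.1  0.2] shift [ -0.9   1.  108.8] tcp [ 500.5 -287.3   26.6]
```

View pics/w1.png

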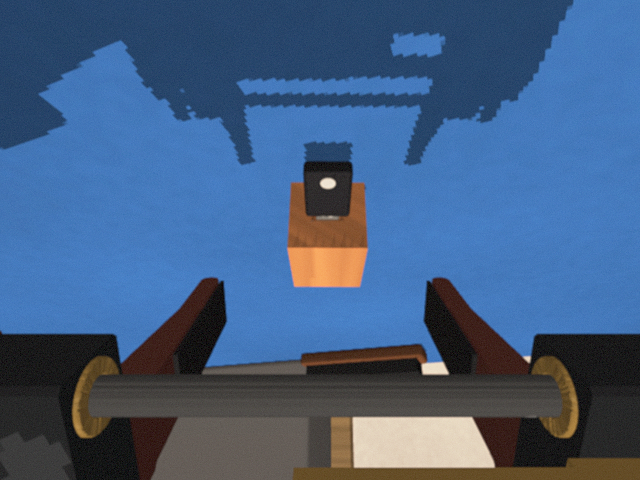

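The wrist view shows the block square and centred between the fingers: upper face corners at (289,248), (367,248), (362,286), (294,286), and the key head at (328,190).

```bash
python3 - <<'E'
from h import *
w=np.load("w1.npz")
c=np.array([atz(w,p,46) for p in[(289,248),(367,248),(362,286),(294,286)]])
print(c.round(1).tolist(),[round(np.linalg.norm(c[i]-c[i-1]),1) for i in range(4)],c.mean(0))
plan(c.mean(0)*[1,1,0]+2*zb+28*up,frame(xb,-.7071*zb-.7071*up))
E
```

```text
[[490.5, -253.1, 46.0], [532.7, -268.7, 46.0], [513.3, -324.8, 46.0], [468.3, -308.2, 46.0]] [np.float64(59.4), np.float64(44.9), np.float64(59.3), np.float64(48.0)] [ 501.19729976 -288.70491264   46.        ]
rot [-0.1  0.   0.1] shift [ -0.    1.6 109.8] tcp [ 501.4 -288.2   26.6]
```

```bash
python3 -m creep '[[0,0,0,0,1,45,87.8],[0,0,0,0,1,85,87.8],[0,0,0,0,1,102,87.8],[0,0,0,0,1,109,87.8],[0,0,0,0,1,109,87.8],[0,0,0,0,1,109,60],[0,0,0,0,1,109,40],[0,0,0,0,1,109,40],[0,0,0,0,1,109,40],[0,0,0,0,1,109,40],[0,0,0,0,1,109,40]]'; python3 - <<'E'
from h import *
# tool-axis shifts: up 10 mm
Rg=frame(xb,-.7071*zb-.7071*up); print((Rg.T@up).round(3))
E
```

```text
t: 2.95
eef_pos: [501.7, -287.4, 27.6]
orientation: [0.761, 0.523, -0.315, 0.217]
contact_force: [-1.4, 2.8, 2.4]
grip_width: 0.52
finger_force: 30.0
[-0.707  0.    -0.707]
```

```bash
python3 -m creep '[[0,0,0,-10,0,-10,40],[0,0,0,-25,0,-25,40],[0,10,0,-35,0,-35,40],[0,20,0,-35,0,-35,40],[0,30,0,-35,0,-35,40],[0,40,0,-35,0,-35,40],[0,50,0,-35,0,-35,40],[0,60,0,-35,0,-35,40],[0,70,0,-35,0,-35,40],[0,80,0,-35,0,-35,40],[0,90,0,-35,0,-35,40],[0,90,0,-35,0,-35,40]]'; python3 -m creep '[[0,0,0,0,0,0,40],[0,0,0,0,0,0,40]]'; python3 - <<'E'
from h import *
from rig import cams,status
print(status.get_state()["joint_pos"])
plan([502,-286,34],frame(xb,.7071*zb-.7071*up))
c=cams.camera("scene"); np.savez("s2.npz",**{k:c[k] for k in("pixels","intrinsics","extrinsics")}); cv2.imwrite("pics/s2.png",cv2.resize(c["pixels"][180:360,60:300,::-1],None,fx=3,fy=3))
E
```

```text
t: 4.45
eef_pos: [500.5, -289.1, 75.4]
orientation: [0.762, 0.522, 0.315, -0.217]
contact_force: [-0.1, 0.4, -3.7]
grip_width: 0.521
finger_force: 30.0
t: 4.7
eef_pos: [502.4, -286.8, 78.0]
orientation: [0.761, 0.525, 0.315, -0.216]
contact_force: [-0.1, -0.5, -3.9]
grip_width: 0.523
finger_force: 30.0
[-0.86010338  0.78460072  1.67566261  0.72133254  1.22420586 -0.94246813]
rot [-0.   0.1  0.1] shift [-30.6  -0.7  33.7] tcp [ 502.5 -284.7   32.6]
```

View pics/s2.png

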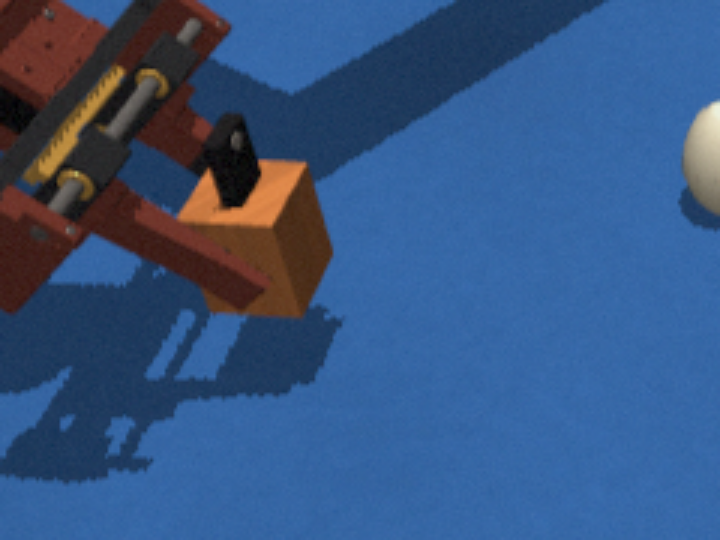

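The block is upright in the fingers with the key in its top, crop (235,160).

```bash
python3 -m creep '[[0,0,0,-12,0,12,40],[0,0,0,-22,0,22,40],[0,0,0,-28,0,28,40],[0,0,0,-29,0,29,40],[0,0,0,-29.5,0,29.5,40],[0,0,0,-29.5,0,29.5,40]]';python3 -m creep '[[0,0,0,-0.7,0,0.7,40],[0,0,0,-1.4,0,1.4,40],[0,0,0,-1.4,0,1.4,40]]'
```

```text
t: 5.5
eef_pos: [502.0, -287.7, 35.6]
orientation: [0.761, 0.524, 0.316, -0.216]
contact_force: [0.6, -0.2, -2.6]
grip_width: 0.523
finger_force: 30.0
t: 5.88
eef_pos: [501.9, -287.5, 33.4]
orientation: [0.761, 0.523, 0.315, -0.217]
contact_force: [-0.1, 0.6, -2.7]
grip_width: 0.523
finger_force: 30.0
```

```bash
python3 -m creep '[[0,0,0,-0.7,0,0.7,40],[0,0,0,-0.7,0,0.7,40]]';python3 -m creep '[[0,0,0,-0.7,0,0.7,40],[0,0,0,-0.7,0,0.7,40]]';python3 -m creep '[[0,0,0,-0.7,0,0.7,40],[0,0,0,-0.7,0,0.7,40]]'
```

```text
t: 6.12
eef_pos: [501.8, -287.5, 32.3]
orientation: [0.761, 0.523, 0.315, -0.217]
contact_force: [0.2, -0.2, -2.6]
grip_width: 0.526
finger_force: 30.0
t: 6.38
eef_pos: [501.9, -287.5, 31.3]
orientation: [0.761, 0.523, 0.315, -0.217]
contact_force: [-0.3, -0.9, -2.7]
grip_width: 0.52
finger_force: 30.0
t: 6.62
eef_pos: [501.9, -287.5, 30.9]
orientation: [0.761, 0.523, 0.316, -0.217]
contact_force: [-1.8, -1.6, 3.4]
grip_width: 0.523
finger_force: 30.0
```

```bash
python3 -m creep '[[0,0,0,-0.3,0,0.3,40],[0,0,0,-0.3,0,0.3,40],[0,0,0,-0.3,0,0.3,50],[0,0,0,-0.3,0,0.3,60],[0,0,0,-0.3,0,0.3,87.8],[0,0,0,-0.3,0,0.3,87.8],[0,0,0,-0.3,0,0.3,87.8],[0,0,0,0,0,-20,87.8],[0,0,0,0,0,-60,87.8],[0,0,0,0,0,-110,87.8],[0,0,0,0,0,-150,87.8],[0,0,0,0,0,-150,87.8]]'; python3 - <<'E'
from h import *
from rig import cams,status
print(status.get_state()["joint_pos"])
plan([502,-286,170],frame(zb,-up)) ; plan([502,-286,170],frame(-zb,-up))
for n in("top","scene","wrist"):
    c=cams.camera(n); np.savez(n+"3.npz",**{k:c[k] for k in("pixels","intrinsics","extrinsics")})
t,s,w=[np.load(n+"3.npz")["pixels"][:,:,::-1] for n in("top","scene","wrist")]
f=lambda im,x,y,w,h,k:cv2.resize(im[y:y+h,x:x+w],(w*k,h*k),interpolation=cv2.INTER_CUBIC)
X=proj(np.load("top3.npz"),[502,-286,60]).astype(int); Y=proj(np.load("scene3.npz"),[502,-286,60]).astype(int);print(X-[40,30],Y-[40,30])
cv2.imwrite("pics/c3.png",np.vstack([np.hstack([f(t,*(X-[40,30]),80,60,5),f(s,*(Y-[40,30]),80,60,5)]),np.hstack([cv2.resize(w,(400,300)),np.zeros((300,400,3),np.uint8)])]))
E
```

```text
t: 8.12
eef_pos: [463.9, -390.3, 139.4]
orientation: [0.762, 0.524, 0.316, -0.213]
contact_force: [-0.4, 0.4, 0.2]
grip_width: 0.998
finger_force: 0.0
[-0.99937922  0.75194672  1.53436613  0.61665792  1.41550124 -0.91027689]
rot [ 35.3 -34.7 -85. ] shift [99.  -1.9 57.9] tcp [ 502. -286.  168.]
rot [-34.7 -35.3  85. ] shift [99.  -1.9 57.9] tcp [ 502. -286.  168.]
[410 238] [105 237]
```

View pics/c3.png

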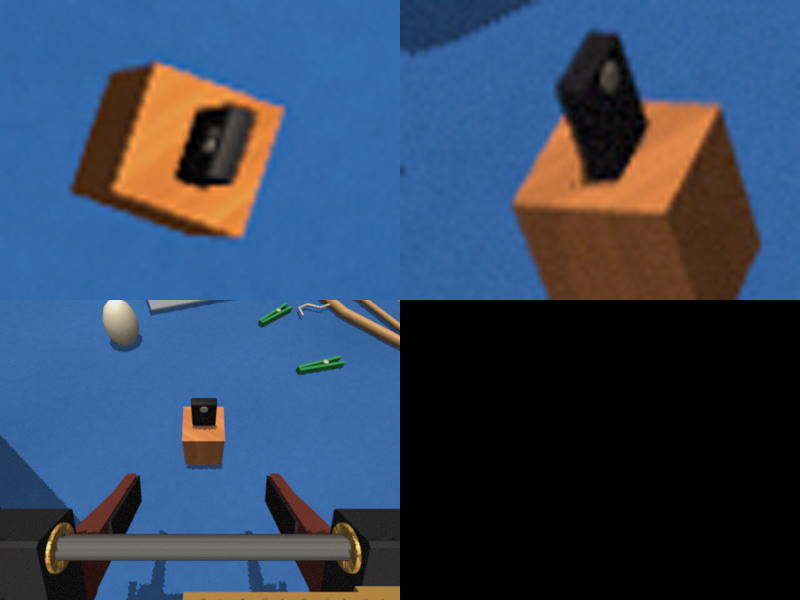

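The block stands in the top crop, with top-face corners at (155,63), (285,106), (243,237), (112,192) and the top of the key head centred at about (233,146). The pegs and egg have not moved.

```bash
python3 - <<'E'
from h import *
t=np.load("top3.npz");s=np.load("scene3.npz");w=np.load("wrist3.npz")
c=np.array([atz(t,(410+x/5,238+y/5),60) for x,y in[(155,63),(285,106),(243,237),(112,192)]]);print("top",c.mean(0),[round(np.linalg.norm(c[i]-c[i-1]),1) for i in range(4)],[round(np.degrees(np.arctan2(*(c[i]-c[i-1])[1::-1])),1) for i in range(4)])
k=np.array([atz(t,(410+x/5,238+y/5),98) for x,y in[(232,105),(254,107),(235,185),(213,185)]]);print("key",k.round(1).tolist(),k.mean(0))
c=np.array([atz(s,(105+x/5,237+y/5),60) for x,y in[(170,97),(321,103),(267,214),(114,208)]]);print("scene",c.mean(0),[round(np.linalg.norm(c[i]-c[i-1]),1) for i in range(4)])
k=atz(s,(105+195/5,237+60/5),98);print("key",k)
E
```

```text
top [ 502.9335896  -285.37639516   60.        ] [np.float64(46.1), np.float64(46.2), np.float64(46.6), np.float64(46.5)] [np.float64(-20.6), np.float64(-109.1), np.float64(159.8), np.float64(70.2)]
key [[516.2, -285.2, 98.0], [515.4, -292.3, 98.0], [490.5, -285.1, 98.0], [490.7, -278.0, 98.0]] [ 503.19650688 -285.1210937    98.        ]
scene [ 504.21987858 -281.31714793   60.        ] [np.float64(47.6), np.float64(47.0), np.float64(47.4), np.float64(45.0)]
key [ 506.20404009 -278.67883264   98.        ]
```

```bash
python3 -m creep '[[0,0,0,30,0,-10,87.8],[4,-4,-10,50,0,0,87.8],[8,-8,-19,65,0,10,87.8],[12,-12,-28,80,0,20,87.8],[16,-16,-38,90,0,28,87.8],[20,-19,-47,100,0,35,87.8],[24,-23,-57,113,-2,44,87.8],[27,-27,-66,113,-2,44,87.8],[31,-31,-76,113,-2,44,87.8],[35.3,-34.7,-85,113,-2,44,87.8],[35.3,-34.7,-85,113,-2,44,87.8],[35.3,-34.7,-85,113,-2,44,87.8]]'; python3 - <<'E'
from h import *
from rig import cams,status
print(status.get_state()["joint_pos"])
plan([503.5,-283.5,150],frame(zb,-up))
c=cams.camera("wrist"); np.savez("w4.npz",**{k:c[k] for k in("pixels","intrinsics","extrinsics")}); cv2.imwrite("pics/w4.png",c["pixels"][:,:,::-1])
E
```

```text
t: 9.78
eef_pos: [501.5, -281.3, 184.6]
orientation: [0.181, 0.983, 0.003, -0.003]
contact_force: [-0.5, -0.7, 0.3]
grip_width: 1.001
finger_force: 0.0
[-0.53401603  0.42349073  1.77792114  0.00501963  0.94866065 -1.7429718 ]
rot [ 0.3 -0.4  0.1] shift [-2.9 -1.5 36.6] tcp [ 503.5 -283.5  148. ]
```

View pics/w4.png

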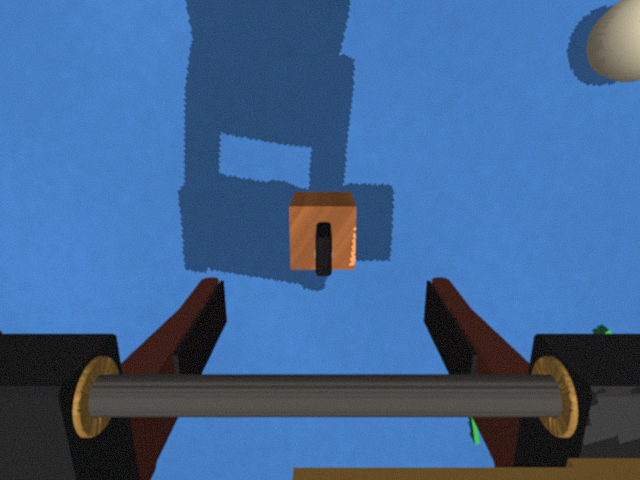

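The key head is at columns 316–331, centre about (323.5,250), and the finger gap is centred near column 325. The block's top-face corners are at about (290,207), (355,207), (357,269), (290,270).

```bash
python3 - <<'E'
from h import *
from rig import status
w=np.load("w4.npz"); st=status.get_state(); T=st["eef_pos"];Rt=R.from_quat(st["orientation"]).as_matrix()
c=np.array([atz(w,p,60) for p in[(290,207),(355,207),(357,269),(290,270)]]);m=c.mean(0);print(m,[round(np.linalg.norm(c[i]-c[i-1]),1) for i in range(4)])
for p in [m]+[atz(w,q,98) for q in[(323.5,225),(323.5,274),(325,250)]]: print((p).round(1),(Rt.T@(p-T)).round(1))
E
python3 - <<'E'
import numpy as np,cv2
g=np.load("w4.npz")["pixels"].astype(int).sum(2)
for r in(230,250,265): x=np.where(g[r,300:350]<130)[0]+300; print(r,x.min(),x.max())
for r in(290,310,330): print(r,g[r,195:235].tolist()[::1][:0], [int(v) for v in np.where(g[r]<110)[0] if 180<v<480][:1], [v for v in np.where(g[r]<150)[0] if 180<v<300][-1:],[v for v in np.where(g[r]<150)[0] if 350<v<480][:1])
c=np.where(g[200:300,323]<130)[0]+200; print(c.min(),c.max())
E
```

```text
[ 504.41785363 -281.95912186   60.        ] [np.float64(45.9), np.float64(44.5), np.float64(45.2), np.float64(47.9)]
[ 504.4 -282.    60. ] [ -3.5   0.2 124.7]
[ 486.1 -274.7   98. ] [16.5  0.7 86.9]
[ 515.2 -285.8   98. ] [-14.6   0.7  86.6]
[ 501.  -279.4   98. ] [ 0.9  1.6 86.7]
230 317 330
250 316 330
265 317 330
290 [] [195] [np.int64(223)] [np.int64(427)]
310 [] [188] [np.int64(224)] [np.int64(425)]
330 [] [184] [np.int64(221)] [np.int64(429)]
223 275
```

```bash
python3 - <<'E'
from h import *
from rig import status
w=np.load("w4.npz"); st=status.get_state(); T=st["eef_pos"];Rt=R.from_quat(st["orientation"]).as_matrix()
for x,z in[(10,17),(10,0),(-3,86)]: print(proj(w,T+Rt@[x,0,z]))
E
```

```text
[321.4131389  280.49635293]
[321.06703059 297.19765397]
[322.35788024 256.47741581]
```

```bash
python3 -m creep '[[0.3,-0.4,0,-1,-0.5,25,87.8],[0.3,-0.4,0,-2.5,-1,50,87.8],[0.3,-0.4,0,-2.5,-1,68,87.8],[0.3,-0.4,0,-2.5,-1,74,87.8],[0.3,-0.4,0,-2.5,-1,74,50],[0.3,-0.4,0,-2.5,-1,74,40],[0.3,-0.4,0,-2.5,-1,74,40],[0.3,-0.4,0,-2.5,-1,74,40]]'; python3 - <<'E'
from h import *
from rig import cams,status
c=cams.camera("wrist"); np.savez("w5.npz",**{k:c[k] for k in("pixels","intrinsics","extrinsics")}); cv2.imwrite("pics/w5.png",cv2.resize(c["pixels"][200:380,205:445,::-1],None,fx=3,fy=3))
E
```

```text
t: 10.82
eef_pos: [503.7, -283.7, 111.8]
orientation: [0.181, 0.984, -0.001, 0.001]
contact_force: [-0.2, 0.1, -0.6]
grip_width: 0.584
finger_force: 0.0
```

View pics/w5.png

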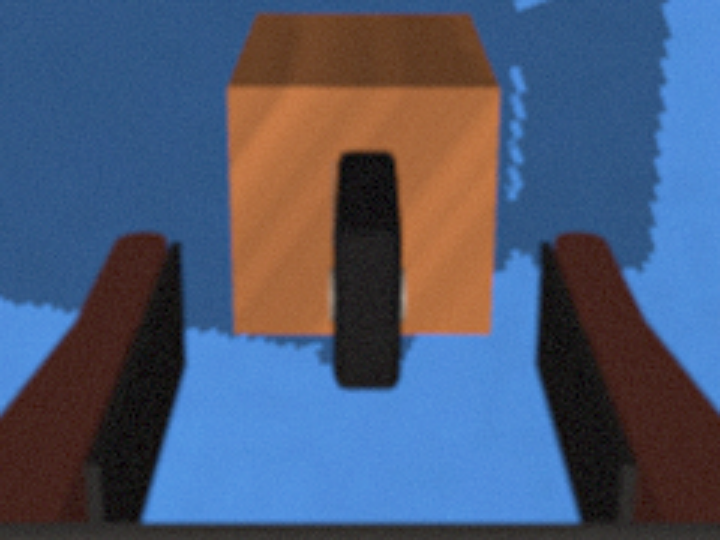

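Close up, the pads' inner edges are at crop columns 184 and 540 (mid 362) and the key top spans 335–400 (mid 367). The key is about 0.6 mm toward +y and is aligned in x.

```bash
python3 -m creep '[[0,0,0,0,0.6,12,40],[0,0,0,0,0.6,24,40],[0,0,0,0,0.6,29,40],[0,0,0,0,0.6,30,40],[0,0,0,0,0.6,30,25],[0,0,0,0,0.6,30,15],[0,0,0,0,0.6,30,11],[0,0,0,0,0.6,30,5],[0,0,0,0,0.6,30,5],[0,0,0,0,0.6,30,5],[0,0,0,0,0.6,30,5]]'
```

```text
t: 12.25
eef_pos: [503.8, -283.1, 81.5]
orientation: [0.181, 0.984, -0.001, 0.001]
contact_force: [-0.0, 0.0, 3.8]
grip_width: 0.113
finger_force: 30.0
```

```bash
python3 -m creep '[[0,0,0,0,0,-4,5],[0,0,0,0,0,-12,5],[0,0,0,0,0,-24,5],[0,0,0,0,0,-36,5],[0,0,0,0,0,-60,5],[0,0,0,0,0,-100,5],[0,0,0,0,0,-130,5],[0,0,0,0,0,-130,5]]'; python3 - <<'E'
from h import *
plan([572.4,144.1,189+2],frame(np.array([0,1.,0]),-up))
E
```

```text
t: 13.25
eef_pos: [505.0, -283.7, 214.4]
orientation: [0.181, 0.984, -0.002, 0.003]
contact_force: [0.6, -0.8, -0.2]
grip_width: 0.114
finger_force: 30.0
rot [ -0.2   0.4 -20.8] shift [ 89.1 423.9  23.9] tcp [572.4 144.1 189. ]
```

```bash
python3 -m creep '[[0,0,0,5,25,0,5],[0,0,-2,15,70,0,5],[0,0,-4,25,125,0,5],[0,0,-7,37,180,0,5],[0,0,-10,48,235,0,5],[0,0,-13,60,290,0,5],[0,0,-16,72,345,0,5],[0,0,-19,82,390,0,5],[0,0,-20.8,89,415,0,5],[0,0,-20.8,89,424,8,5],[0,0,-20.8,89,424,20,5],[0,0,-20.8,89,424,22,5]]'; python3 -m creep '[[0,0,0,0,0,0,5],[0,0,0,0,0,0,5]]'; python3 - <<'E'
from h import *
from rig import cams,status
print(status.get_state()["joint_pos"])
for n in("wrist","top","scene"):
    c=cams.camera(n); np.savez(n[0]+"6.npz",**{k:c[k] for k in("pixels","intrinsics","extrinsics")})
w=np.load("w6.npz")["pixels"][:,:,::-1];t=np.load("t6.npz")["pixels"][:,:,::-1];s=np.load("s6.npz")["pixels"][:,:,::-1]
f=lambda im,x,y,w,h,k:cv2.resize(im[y:y+h,x:x+w],(w*k,h*k),interpolation=cv2.INTER_CUBIC)
cv2.imwrite("pics/c6.png",np.vstack([np.hstack([f(w,225,200,200,150,2),f(s,410,260,100,75,4)*0+f(s,390,170,100,75,4)]),np.hstack([f(t,135,190,100,75,4),cv2.resize(s,(400,300))])]))
E
```

```text
t: 14.75
eef_pos: [569.9, 143.7, 186.8]
orientation: [0.001, 1.0, -0.001, -0.001]
contact_force: [0.2, 0.6, -0.0]
grip_width: 0.116
finger_force: 30.0
t: 15.0
eef_pos: [571.3, 144.4, 188.9]
orientation: [0.001, 1.0, -0.001, 0.001]
contact_force: [-0.4, 0.7, -0.5]
grip_width: 0.116
finger_force: 30.0
[ 0.2282609   0.43319652  1.74931621 -0.00205701  0.95809332 -1.34002253]
```

View pics/c6.png

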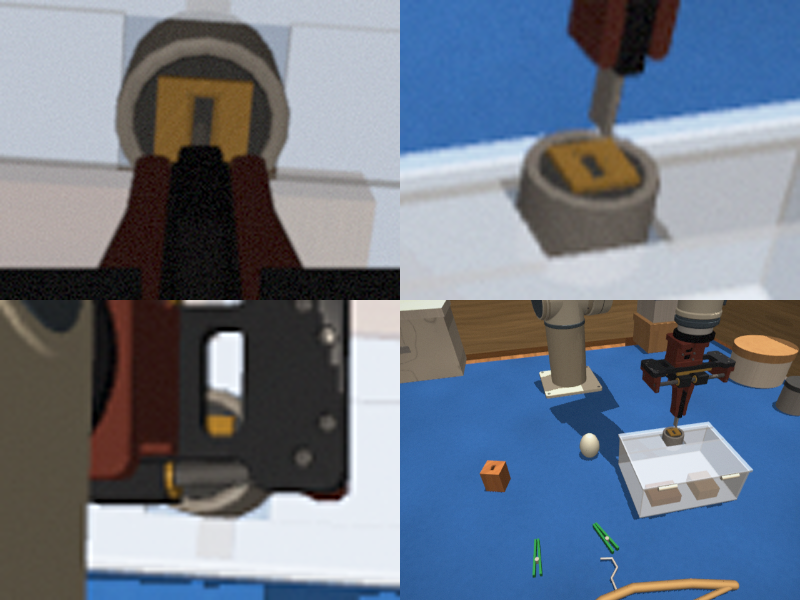

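The key's blade hangs just above the lock. In the wrist crop the slot centre (202) is slightly right of the key and finger centre (200), and the block stands with an empty slot in the scene view. Next I measure the brass and blade edges numerically.

```bash
python3 - <<'E'
from h import *
w=np.load("w6.npz");s=np.load("s6.npz");s0=np.load("scene.npz");t0=np.load("top.npz")
def brass(c,box,lo=(10,90,60),hi=(30,255,255)):
    x,y,a,b=box;im=c["pixels"][y:y+b,x:x+a]
    m=cv2.inRange(cv2.cvtColor(im,cv2.COLOR_RGB2HSV),lo,hi)
    m=cv2.morphologyEx(m,cv2.MORPH_CLOSE,np.ones((9,9)))
    cs=max(cv2.findContours(m,0,2)[0],key=cv2.contourArea).reshape(-1,2)+[x,y]
    return cs
for n,c,b in(("w",w,(270,225,100,60)),("s0",s0,(415,195,50,35)),("t0",t0,(165,205,45,45))):
    k=brass(c,b); P=np.array([atz(c,p+0.0,122)[:2] for p in k]).astype(np.float32); print(n,"px",k.min(0),k.max(0),"area",cv2.contourArea(P),"rect",cv2.minAreaRect(P))
# wrist slot columns
g=w["pixels"][...,:2].astype(int).sum(2)
for r in(250,256,262,268): print(r,[int(v) for v in g[r,300:356:2]])
q=s["pixels"].astype(int).sum(2)
print("scene rows");
for r in range(184,218,2): print(r,[int(v)//3 for v in q[r,430:456]])
E
```

```text
w px [301 237] [351 284] area 571.7920833895914 rect ((571.732421875, 145.86158752441406), (26.974578857421875, 27.82546043395996), 86.4372329711914)
s0 px [427 204] [449 217] area 741.1830792166293 rect ((572.4606323242188, 145.18092346191406), (28.806522369384766, 30.17816162109375), 85.89686584472656)
t0 px [175 218] [193 235] area 668.073251625523 rect ((571.33740234375, 143.11712646484375), (27.51205825805664, 26.325727462768555), 89.24901580810547)
250 [91, 104, 206, 217, 216, 209, 213, 211, 213, 217, 182, 132, 97, 98, 100, 97, 165, 181, 220, 212, 213, 213, 213, 217, 212, 172, 98, 105]
256 [93, 119, 219, 218, 223, 214, 207, 228, 219, 204, 173, 105, 103, 88, 98, 108, 180, 202, 213, 224, 220, 213, 216, 213, 214, 146, 96, 99]
262 [94, 130, 211, 213, 216, 209, 221, 214, 201, 196, 162, 103, 126, 119, 100, 117, 192, 206, 210, 205, 213, 224, 213, 218, 211, 113, 93, 102]
268 [95, 170, 218, 217, 212, 209, 221, 221, 211, 199, 156, 115, 114, 110, 104, 162, 191, 203, 213, 221, 223, 225, 217, 216, 205, 99, 95, 89]
scene rows
184 [113, 115, 115, 113, 114, 115, 98, 67, 37, 34, 40, 43, 38, 37,
[... 1307 characters left out ...]
 231, 229]
206 [85, 86, 86, 90, 88, 93, 91, 97, 95, 94, 95, 93, 95, 97, 103, 102, 112, 120, 145, 180, 198, 206, 209, 200, 202, 201]
208 [95, 92, 94, 83, 86, 83, 76, 76, 82, 93, 92, 97, 93, 97, 93, 88, 62, 75, 95, 113, 113, 133, 173, 195, 198, 192]
210 [96, 91, 97, 98, 95, 70, 55, 53, 55, 76, 87, 88, 93, 97, 95, 94, 95, 69, 52, 57, 98, 115, 111, 128, 160, 164]
212 [69, 87, 95, 95, 91, 94, 85, 66, 57, 51, 63, 83, 91, 92, 95, 97, 95, 99, 87, 58, 59, 96, 115, 116, 141, 176]
214 [54, 65, 84, 92, 97, 93, 94, 89, 77, 79, 82, 91, 90, 94, 96, 93, 93, 89, 87, 78, 61, 89, 112, 118, 122, 179]
216 [52, 55, 58, 78, 89, 87, 87, 85, 84, 82, 78, 80, 76, 75, 71, 73, 68, 66, 66, 56, 73, 110, 115, 113, 99, 176]
```

```bash
python3 - <<'E'
from h import *
s=np.load("s6.npz")
print(proj(s,[571.3,144.4,137.4]),proj(s,[572.2,144.6,122]))
a=atz(s,(437.6,210.9),122)
for z in(136,137.4,139): print(z,atz(s,(440.7,201.8),z)-a)
for d in([1,0,0],[0,1,0],[0,0,1]): print(d,proj(s,np.array([571.3,144.4,137.4])+d)-proj(s,[571.3,144.4,137.4]))
E
```

```text
[438.56316942 201.72200206] [437.25814976 210.54590423]
136 [-2.47302877  3.80901136 14.        ]
137.4 [-0.75997565  2.62489077 15.4       ]
139 [ 1.19779935  1.2716101  17.        ]
[1, 0, 0] [0.32961158 0.37889017]
[0, 1, 0] [ 0.61661326 -0.11482341]
[0, 0, 1] [ 0.11330032 -0.56099168]
```

```bash
python3 -m creep '[[0,0,4,-0.8,0,0,5],[0,0,4,-0.8,0,6,5],[0,0,4,-0.8,0,12,5],[0,0,4,-0.8,0,14,5],[0,0,4,-0.8,0,14,5]]'; python3 -m creep '[[0,0,0,0,0,1.5,5],[0,0,0,0,0,3,5],[0,0,0,0,0,4,5],[0,0,0,0,0,4,5]]'
```

```text
t: 15.78
eef_pos: [571.7, 145.0, 174.4]
orientation: [0.035, 0.999, -0.001, 0.0]
contact_force: [0.1, 0.1, 0.1]
grip_width: 0.114
finger_force: 30.0
t: 16.27
eef_pos: [571.8, 145.0, 170.6]
orientation: [0.035, 0.999, -0.001, 0.0]
contact_force: [0.6, -0.1, -0.1]
grip_width: 0.113
finger_force: 30.0
```

```bash
python3 -m creep '[[0,0,0,0,0,1.5,5],[0,0,0,0,0,3,5],[0,0,0,0,0,3,5]]'; python3 -m creep '[[0,0,0,0,0,1,5],[0,0,0,0,0,3,5],[0,0,0,0,0,3,5]]'
```

```text
t: 16.65
eef_pos: [571.8, 145.0, 167.5]
orientation: [0.035, 0.999, -0.001, 0.0]
contact_force: [0.1, 0.7, -0.6]
grip_width: 0.111
finger_force: 30.0
t: 17.02
eef_pos: [571.7, 145.1, 164.6]
orientation: [0.035, 0.999, -0.001, 0.0]
contact_force: [-1.1, -0.5, -0.3]
grip_width: 0.112
finger_force: 30.0
```

The blade is in the slot. Next come the pins.

```bash
python3 -m creep '[[0,0,0,0,0,1.5,5],[0,0,0,0,0,3,5],[0,0,0,0,0,4.5,5],[0,0,0,0,0,4.5,5]]'; python3 -m creep '[[0,0,0,0,0,1.5,5],[0,0,0,0,0,3,5],[0,0,0,0,0,3,5]]';  python3 -m creep '[[0,0,0,0,0,1.5,5],[0,0,0,0,0,3,5],[0,0,0,0,0,3,5]]'
```

```text
t: 17.52
eef_pos: [570.6, 144.8, 159.6]
orientation: [0.035, 0.999, -0.001, -0.001]
contact_force: [-4.0, 0.6, -0.7]
grip_width: 0.11
finger_force: 30.0
t: 17.9
eef_pos: [570.6, 144.9, 156.5]
orientation: [0.035, 0.999, -0.001, -0.001]
contact_force: [-5.2, -0.2, -0.6]
grip_width: 0.111
finger_force: 30.0
t: 18.27
eef_pos: [570.9, 145.0, 154.9]
orientation: [0.035, 0.999, -0.001, -0.001]
contact_force: [-8.6, -0.5, 11.5]
grip_width: 0.113
finger_force: 30.0
```

```bash
python3 -m creep '[[0,0,0,1.2,0,0,5],[0,0,0,1.2,0,1.5,5],[0,0,0,1.2,0,3,5],[0,0,0,1.2,0,3,5]]'; python3 -m creep '[[0,0,0,0,0,1.5,5],[0,0,0,0,0,3,5],[0,0,0,0,0,3,5]]'
```

```text
t: 18.77
eef_pos: [571.6, 145.6, 151.6]
orientation: [0.035, 0.999, -0.0, 0.002]
contact_force: [0.4, 2.8, -0.4]
grip_width: 0.111
finger_force: 30.0
t: 19.15
eef_pos: [571.5, 145.3, 148.5]
orientation: [0.035, 0.999, -0.001, 0.001]
contact_force: [1.6, 3.1, 3.3]
grip_width: 0.112
finger_force: 30.0
```

```bash
python3 -m creep '[[0,0,0,0,0.5,1.5,5],[0,0,0,0,0.5,3,5],[0,0,0,0,0.5,3,5]]'; python3 -m creep '[[0,0,0,0,0,1,5],[0,0,0,0,0,2,5],[0,0,0,0,0,2,5]]';python3 -m creep '[[0,0,0,0,0,1,5],[0,0,0,0,0,1.5,5],[0,0,0,0,0,1.5,5]]'
```

```text
t: 19.52
eef_pos: [571.3, 145.7, 145.1]
orientation: [0.035, 0.999, -0.001, 0.001]
contact_force: [5.1, 2.6, 0.2]
grip_width: 0.111
finger_force: 30.0
t: 19.9
eef_pos: [571.3, 145.7, 143.5]
orientation: [0.035, 0.999, -0.001, 0.001]
contact_force: [4.0, 2.5, 2.5]
grip_width: 0.114
finger_force: 30.0
t: 20.27
eef_pos: [571.4, 145.7, 143.4]
orientation: [0.035, 0.999, -0.001, 0.001]
contact_force: [0.3, 1.5, 14.9]
grip_width: 0.114
finger_force: 30.0
```

The stop came at TCP z 143.4 with 15 N, which matches the predicted home height of 143.5. Next I turn the lock in stages.

```bash
python3 -m creep '[[0,0,8,0,0,-0.3,5],[0,0,16,0,0,-0.3,5],[0,0,24,0,0,-0.3,5],[0,0,32,0,0,-0.3,5],[0,0,40,0,0,-0.3,5],[0,0,40,0,0,-0.3,5]]'; python3 - <<'E'
from h import *
from rig import status
s=status.get_state();print(s["ft_torque"],R.from_quat(s["orientation"]).as_matrix()[:,:].round(3).tolist())
E
```

```text
t: 21.02
eef_pos: [571.8, 145.5, 143.4]
orientation: [0.375, 0.927, -0.0, 0.002]
contact_force: [2.3, 0.6, 11.2]
grip_width: 0.112
finger_force: 30.0
[ 0.11872023 -0.75121439  0.10631251] [[-0.718, 0.696, 0.004], [0.696, 0.718, -0.001], [-0.004, 0.001, -1.0]]
```

```bash
python3 -m creep '[[0,0,8,0,0,0,5],[0,0,16,0,0,0,5],[0,0,24,0,0,0,5],[0,0,32,0,0,0,5],[0,0,40,0,0,0,5],[0,0,48,0,0,0,5],[0,0,52,0,0,0,5],[0,0,52,0,0,0,5]]'; cat > q.py <<'E'
from h import *
from rig import status
s=status.get_state();m=R.from_quat(s["orientation"]).as_matrix();print(s["ft_torque"],"toolx",np.degrees(np.arctan2(m[1,0],m[0,0])),s["joint_pos"][5])
E
python3 q.py;  python3 -m creep '[[0,0,3,0,0,0,5],[0,0,5,0,0,0,5],[0,0,5,0,0,0,5]]'; python3 q.py
```

```text
t: 22.02
eef_pos: [572.0, 145.0, 143.4]
orientation: [0.743, 0.669, 0.001, 0.002]
contact_force: [3.9, -1.4, 11.7]
grip_width: 0.113
finger_force: 30.0
[-0.40882368 -0.68701281  0.06752987] toolx 83.97599400853527 0.33740846772191024
t: 22.4
eef_pos: [571.4, 144.9, 143.4]
orientation: [0.772, 0.636, 0.0, 0.002]
contact_force: [1.5, -1.0, 12.4]
grip_width: 0.113
finger_force: 30.0
[-0.40516442 -0.28180833  0.12819629] toolx 78.99550405690896 0.4242805781685108
```

```bash
cat >> q.py <<'E'
from rig import cams
for n,box in(("wrist",(270,225,110,70)),("scene",(415,195,50,35))):
    c=cams.camera(n); x,y,a,b=box
    m=cv2.inRange(cv2.cvtColor(c["pixels"][y:y+b,x:x+a],cv2.COLOR_RGB2HSV),(10,90,60),(30,255,255)); m=cv2.morphologyEx(m,cv2.MORPH_CLOSE,np.ones((5,5)))
    k=max(cv2.findContours(m,0,2)[0],key=cv2.contourArea).reshape(-1,2)+[x,y]
    P=np.array([atz(c,p,122)[:2] for p in k]).astype(np.float32); print(n,cv2.contourArea(P),cv2.minAreaRect(P))
cv2.imwrite("pics/f.png",cv2.resize(cams.camera("wrist")["pixels"][200:320,245:405,::-1],None,fx=4,fy=4))
E
python3 q.py; python3 -m creep '[[0,0,2,0,0,0,5],[0,0,2,0,0,0,5],[0,0,2,0,0,0,5]]'; python3 q.py; python3 -m creep '[[0,0,2,0,0,0,5],[0,0,2,0,0,0,5],[0,0,2,0,0,0,5]]'; python3 q.py
```

```text
[-0.40516442 -0.28180833  0.12819629] toolx 78.99550405690896 0.4242805781685108
wrist 85.55666504381225 ((571.9871215820312, 155.76419067382812), (7.34611177444458, 26.582935333251953), 89.06693267822266)
scene 332.46379629988223 ((573.1661376953125, 145.06454467773438), (28.81709098815918, 30.56965446472168), 89.53511047363281)
t: 22.92
eef_pos: [571.4, 145.0, 143.4]
orientation: [0.783, 0.623, 0.0, 0.002]
contact_force: [1.8, -1.9, 13.8]
grip_width: 0.114
finger_force: 30.0
[-0.33038201 -0.2926252   0.08655162] toolx 77.01719829642703 0.45882059757089205
wrist 86.19947651820257 ((572.2847900390625, 155.84017944335938), (7.5148396492004395, 26.702566146850586), 86.46674346923828)
scene 342.9993558055721 ((573.4656982421875, 144.71929931640625), (27.92719078063965, 30.366018295288086), 86.77772521972656)
t: 23.45
eef_pos: [571.4, 145.0, 143.4]
orientation: [0.793, 0.609, 0.0, 0.002]
contact_force: [0.9, -1.5, 12.5]
grip_width: 0.108
finger_force: 30.0
[-0.39543496 -0.40208992  0.10008094] toolx 75.02005578293173 0.49369171113657684
wrist 87.12380495527759 ((572.6621704101562, 156.27305603027344), (7.095111846923828, 26.686120986938477), 83.09430694580078)
scene 341.4355006380938 ((573.4061889648438, 144.79054260253906), (28.23099136352539, 30.392610549926758), 85.26451110839844)
```

```bash
python3 -m creep '[[0,0,1,0,0,0,5],[0,0,1,0,0,0,5],[0,0,1,0,0,0,5],[0,0,1,0,0,0,5]]'; python3 q.py
```

```text
t: 24.1
eef_pos: [571.4, 144.9, 143.4]
orientation: [0.799, 0.602, 0.0, 0.002]
contact_force: [1.6, -1.9, 12.7]
grip_width: 0.113
finger_force: 30.0
[-0.37960753 -0.36371352  0.06750026] toolx 74.01504251085673 0.5111863314596576
wrist 86.72083128383383 ((572.87646484375, 155.81015014648438), (7.438806056976318, 26.66282081604004), 83.56391906738281)
scene 350.2534409351647 ((573.6889038085938, 144.9856719970703), (28.339828491210938, 30.124422073364258), 83.21723937988281)
```

View pics/f.png

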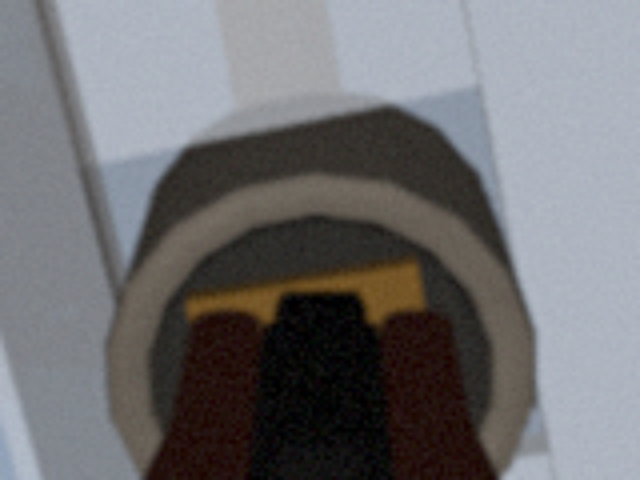

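The brass edge at (190,300)–(420,262) has turned with the key. The plug is about 92.5° round, essentially at its stop, and the key is still gripped.

```bash
python3 -c "from rig import close_job; print(close_job())"
```

```text
the job is handed in; nothing more can be done
None
```

I stood the block upright and let go of it, pushed the key fully home, and turned the lock about 92° clockwise; the job was handed in at about 24 s, with the key still gripped and held there.

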